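# Level the sprung bench flap with a spirit level

## Task

The plywood work flap on this stitching bench has to be set dead level. Lay the spirit level lengthwise on the flap, between the hinge and the foot's bar knob, and let go of it; turn the bar knob until, with the level pressed down so that the flap sits on its foot, the bubble stands between its two lines. Finish while still pressing down on the level from above, with the flap firmly on its foot and the bubble centred; leave the packing plate under the foot and everything else on the bench where they are.

Things in the scene. Friction and masses are not known exactly. Their poses are not given: they have to be found in the camera images.
- level: Spirit level: aluminium bar 200 long (its x axis), 28 wide (y), 40 high (z), about 0.3 kg, loose on the bench at the start. Origin: centre of its underside. An 84 mm glass vial with the bubble lies in the middle of its top; the outer 58 mm of the top at each end is bare flat metal, good to press on. It and the sharpening stone swap places between starts
- level_mid (a point): The centre of the spirit level, 20 mm above its underside; axes as the level's
- bubble (a joint): Place of the bubble in the vial, m from the middle, positive towards the level's own +x end, stops at +-0.026. It runs to the higher end, 14 mm per degree of tilt, and takes about 2 s to come to rest. The two lines are 29 mm apart, the bubble 20 mm long: centred means within 4.5 mm
- flap_spot (a point): On the flap's top face, a good place for the middle of the level. The flap is a plywood board 140 wide (x), 340 long (y), 12 thick, that turns about its hinge. From this point the hinge lies 120 mm towards +y (and 6 mm down), the axis of the bar knob 180 mm towards -y, the flap's free end 220 mm towards -y. z is square to the board
- bracket: Fixed steel hinge bracket of the flap; origin on the bench below the hinge, 62 mm under its axis; axes as the flap's. A spring lifts the flap's free end to a stop 3 degrees up, even with the level on it. Pressing about 5 N on the level's end nearest the knob brings the foot down on its packing plate, after up to 25 mm of travel; 8 to 15 N there seats it firmly
- knob_grip (a point): Grip point of the black bar knob on the levelling foot: on its axis, 14 mm below the bar's top. Bar 14 thick (x), 44 long (y), 34 high; axes turn with it. Stiff to 0.15 N m, stays where left. Clockwise from above lengthens the foot 4.8 mm per rad (the knob sinks as much towards the flap) and raises the free end 0.91 degree per rad; 0.5 to 1.6 rad is needed, one way or the other
- foot: The levelling foot: an upright steel stem through the flap, 300 mm from the hinge, with a 36 mm round rubber pad below, which bears on a packing plate when the flap is pressed down. Origin: on the stem's axis, at the middle of the board's thickness (62 mm above the bench when the flap is level), moving with the foot
- pack_thin: Loose steel packing plate 60 x 60 x 6. One of the two plates lies under the foot, the other on the bench nearer to the robot; which is which changes. Origin: centre of its underside
- pack_thick: Loose steel packing plate 60 x 60 x 16. Origin: centre of its underside
- stone: Bystander: grey sharpening stone 180 (x) x 45 x 28, like the level in length but with no vial. Origin: centre of its underside
- spool_a: Bystander: white thread cone, 68 diameter, 85 high
- spool_b: Bystander: black thread cone, 64 diameter, 75 high
- spool_c: Bystander: brown thread cone, 80 diameter, 100 high
- glue: Bystander: glue jar, 56 diameter, 85 high
- hammer: Bystander: hammer, 240 long, lying
- tacks: Bystander: open steel tray 100 x 80 x 30

How it is judged:
On the way:
1. the level lies on the flap, lengthwise between hinge and knob, let go (z of level in the frame of flap_spot between -0.004 and 0.004 m and x of level in the frame of flap_spot between -0.05 and 0.05 m and y of level in the frame of flap_spot between -0.05 and 0.05 m and angle between the x axis of level and the y axis of flap_spot, either way round below 0.2 rad and contact force between level and the fingers below 0.1 N), for 0.2 s.
At the end, for the whole second after the job is handed in: The fingers press on the level (more than 2 N), which lies flat on the flap (within 0.7 degree of it), lengthwise within 0.2 rad, its middle within 50 mm of flap_spot each way; the flap's foot bears on its packing plate with more than 1 N; the bubble is within 4.5 mm of the middle of the vial (value of joint bubble between -0.0045 and 0.0045 m and contact force between level and the fingers above 2 N and (contact force between foot and pack_thin above 1 N or contact force between foot and pack_thick above 1 N) and z of level in the frame of flap_spot between -0.004 and 0.004 m and x of level in the frame of flap_spot between -0.05 and 0.05 m and y of level in the frame of flap_spot between -0.05 and 0.05 m and angle between the x axis of level and the y axis of flap_spot, either way round below 0.2 rad and angle between the z axis of level and the z axis of flap_spot, either way round below 0.012 rad); the arm keeps its last pose, push and grip.
It fails at once if a packing plate is shifted by more than 20 mm (distance of any of pack_thin, pack_thick from where it was at the start of the episode above 0.02 m).
It fails at once if a bystander is shifted by more than 30 mm (distance of any of stone, spool_a, spool_b, spool_c, glue, hammer, tacks from where it was at the start of the episode above 0.03 m).
It also fails if it takes over 70 s, if anything falls off the work surface, if the arm or the gripper's body presses on something with over 40 N, if the wrist force passes 120 N, or if a joint passes its speed limit or range.

## Robot

A 6-joint arm with a two-finger parallel gripper is mounted at the origin on the work surface. World frame = base frame: x ahead of the robot, y to its left, z up, the work surface at z = 0. Lengths are in m, angles in rad, forces in N, time in s.
With the tool pointing down it reaches from about 0.35 to 0.875 m from the base axis. Payload 4.2 kg.
Tool frame: the origin (TCP) lies midway between the tips of the shut fingers; the grasp point (between the pads) lies grasp_offset behind it (grasp_offset is the distance from the TCP to the grasp point, in m); z points along the fingers, y is the line along which they close (so a half turn about z gives the same grasp; the last joint's range is limited). The gripper opens to 85 mm and grips with 20 to 120 N. Pads are 22 mm wide; open, the fingers measure 114 mm over their backs; the gripper's body (76 mm by 85 mm) begins 54 mm behind the grasp point. The pads swing forward as they close: fully open they stand 13 mm farther back than shut.
Start: joints at [0.259, 0.385, 0.008, 0, -1.194, -0.259], TCP at [0.625, 0, 0.231] pointing down, gripper open.
Joint ranges: [-3.14, 3.14], [-1.21, 2.06], [-1.07, 1.41], [-3.16, 2.05], [-2.99, -0.16], [-3.1, 3.1]. Speed limits (rad/s): [2.79, 2.79, 3.14, 3.14, 3.14, 3.14].

## Interface

Orientations are given as [roll, pitch, yaw] about the fixed x, y, z axes, in that order (R = Rz(yaw) Ry(pitch) Rx(roll)).
In Python, from workcell import state, read_camera, camera_params, sign_off, recognise, outline_of, grasp_offset gives the robot as it stands.
- The arm moves only by the shell command python3 -m crank 'ROWS' [FORCE]. ROWS is JSON, a list of rows, each a list of 3 entries, a list of its own where there are three numbers: the shift along the tool's x, y, z in m, then the turn, a rotation vector about the tool's x, y, z in rad, then the opening in per cent of the stroke, from 0 (shut) to 100 (fully open). A call has 1 to 12 rows; each row shifts and turns the commanded pose from where the row before left it, along the tool's axes as they then stand; what a row does not reach is not made up. A row lasts 1/12 s, in which the tool goes at most 41.7 mm and 7.16 degrees, less where a joint would pass 70% of its speed; a pose out of reach is approached as far as the arm can. A call with a gripper value outside its range is refused whole. The fingers move at their own pace and stop on an object; FORCE is the grip in N (left out, the last holds). Time passes only in rows, so rows that do not move let the fingers close. It gives the time, the measured TCP pose, the force, the opening and the grip force at its end, in the units of the state.
- state(): the state, without advancing time (a new reading comes with each control period).
- read_camera(name): name is "scene" or "side" or "wrist"; returns the picture (480x640x3 uint8, red, green, blue); there is no depth.
- camera_params(name): a dict with "mtx" (3x3 intrinsics, pixels), "rvec" (rotation vector, rad) and "tvec" (3), from world to camera coordinates, as OpenCV has them; the wrist camera has in their place "hand_eye" (4x4, takes a point from camera to tool coordinates, whose origin is the TCP and whose axes are the flange's). Camera axes: x right, y down, z forward; pixel columns grow to the right and rows downward; lengths in m; the calibration is good to about 2 mm. A picture is of the moment at which its call begins: read the wrist's pose just before it. camera_params takes no time and is no camera call.
- sign_off(): hands the job in; it is judged then, once.
Trained networks look in the newest picture that a camera, given by its name, has taken for a name from the list of things; names that differ only in an ending like _2 or _b are one class to them, and where a whole thing is asked for, a point or a joint stands for the part that bears it (a point fixed in the world has none). Each returns a list of dicts, best first, with "score" (0 to 1); they miss things now and then, are a little off and sometimes report something else, mostly with a low value. They report only what shows in the picture. A call takes as long as a camera call.
- recognise(camera, label): "point" ([column, row] in pixels, amid what is visible of it).
- outline_of(camera, label): "mask" (480x640 bool, what is visible of it) and "point" ([column, row] in pixels, amid what is visible of it).
The state is a dict: "clock": time; "q": joint angles; "qvel": joint speeds; "tau": joint torques, N m; "tcp_pos": TCP position; "tool_rot": TCP orientation; "wrist_force": force on the tool from outside, world axes, zero at the start; "torque": the same for the moment, N m; "finger_gap": finger opening in m; "gripper_force": force on a finger pad.
Only numpy, scipy, OpenCV 4.12 (cv2) and the standard library are available. Lean on these libraries where they do the work, as an engineer would, in place of code of your own. Each camera call takes 0.05 s, during which the arm holds its last target. There are 200 camera calls.

## Working session

There is one attempt and no reset: what is moved stays moved. The work goes in short steps, Python scripts to look and compute and a shell command to move; the robot and the scene stay as the last step left them, time stands still between calls to the robot, and variables do not carry over. Pictures are saved under pics/ and viewed, at most 10 in all, crops included, and the job is handed in when it is done.

```bash
mkdir -p pics; ls; cat > h.py <<'E'
import numpy as np,cv2
from workcell import *
from scipy.spatial.transform import Rotation as R
def cam(name):
    p=camera_params(name);K=np.array(p['mtx'],float)
    if name=='wrist':
        s=state();T=np.eye(4);T[:3,:3]=R.from_euler('xyz',s['tool_rot']).as_matrix();T[:3,3]=s['tcp_pos']
        C=T@np.array(p['hand_eye']);return K,C[:3,:3],C[:3,3]
    Rm=cv2.Rodrigues(np.array(p['rvec'],float))[0];t=np.array(p['tvec'],float).ravel()
    return K,Rm.T,-Rm.T@t
def ray(c,px):
    K,Rm,o=c;d=Rm@np.linalg.solve(K,[px[0],px[1],1.]);return o,d
def atz(c,px,z):
    o,d=ray(c,px);return o+d*(z-o[2])/d[2]
def proj(c,P):
    K,Rm,o=c;v=K@(Rm.T@(np.asarray(P,float)-o));return v[:2]/v[2]
def snap(name,fn=None):
    c=cam(name);im=read_camera(name)
    if fn: cv2.imwrite('pics/'+fn,im[:,:,::-1])
    return c,im
E
python3 - <<'E'
from h import *
print(state(), grasp_offset)
for n in ('scene','side'):
    c,im=snap(n,n+'1.png'); print(n,c[2],c[1][:,2])
    for l in ('level','bubble','bracket','knob_grip','foot','pack_thin','pack_thick','stone'):
        print(l,[(round(r['score'],2),np.round(r['point'])) for r in recognise(n,l)][:3])
E
```

```text
pics
{'clock': 0.0, 'q': array([ 2.58599971e-01,  3.85584580e-01,  6.59875251e-03, -5.11401914e-04,
       -1.19402074e+00, -2.58615983e-01]), 'qvel': array([-0.00045259, -0.00126714, -0.00014229,  0.00142025, -0.00157989,
        0.0005098 ]), 'tau': array([-9.55001960e-04, -3.92286408e+01,  1.88399577e+01,  4.18616563e+00,
       -4.72148502e-03,  8.27910434e-07]), 'tcp_pos': array([6.24397724e-01, 1.77364004e-05, 2.30192251e-01]), 'tool_rot': array([ 3.13933437e+00, -1.05950083e-04, -1.57100090e+00]), 'wrist_force': array([-0.12842536,  0.1484119 ,  0.96469799]), 'torque': array([-0.04409531, -0.02925672, -0.00238529]), 'gripper_force': 0.0, 'finger_gap': 0.0855868751965907} 0.0187
scene [1.04354015 0.78843556 0.92971861] [-0.41270074 -0.61821972 -0.66894131]
level [(0.72, array([358., 353.]))]
bubble []
bracket [(0.93, array([303., 238.]))]
knob_grip []
foot [(0.64, array([255., 314.])), (0.32, array([359., 355.]))]
pack_thin [(0.36, array([304., 198.]))]
pack_thick []
stone [(0.6, array([407., 323.]))]
side [ 0.05384451 -0.80908342  0.90546269] [ 0.39035808  0.64070717 -0.66114665]
level [(0.72, array([289., 198.]))]
bubble []
bracket [(0.6, array([341., 279.]))]
knob_grip [(0.71, array([370., 301.]))]
foot [(0.79, array([374., 302.])), (0.16, array([370., 299.]))]
pack_thin [(0.78, array([332., 353.]))]
pack_thick [(0.86, array([375., 337.]))]
stone [(0.58, array([246., 216.]))]
```

View pics/scene1.png

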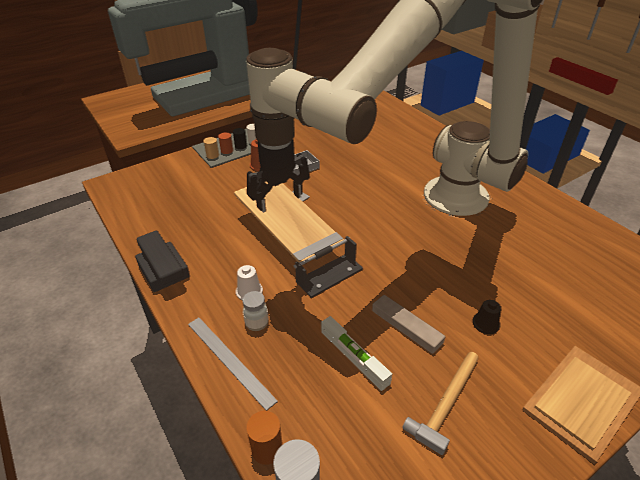

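View pics/side1.png

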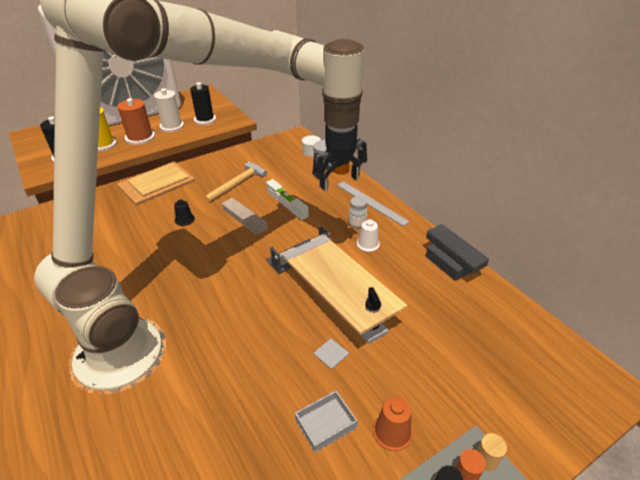

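The scene view shows the green-vialled level at about (357,353) with the stone beside it at (407,323). The side view shows the knob at (372,299), the thick plate under the foot at (375,333), the thin plate at (332,353) and the flap running between them up to its hinge near (310,245). Next I'll fit box models to the masks.

```bash
cat > fit.py <<'E'
from h import *
from scipy.optimize import minimize
def hullmask(c,P):
    h=cv2.convexHull(np.array([proj(c,p) for p in P],np.float32))
    m=np.zeros((480,640),np.uint8);cv2.fillConvexPoly(m,np.round(h*16).astype(np.int32),1,shift=4);return m>0
def box(lo,hi): return np.array([[x,y,z] for x in(lo[0],hi[0]) for y in(lo[1],hi[1]) for z in(lo[2],hi[2])])
def fit(views,pts,x0,step):
    def cost(x):
        P=pts(x);s=0
        for c,m in views:
            k=hullmask(c,P);s+=1-(k&m).sum()/max(1,(k|m).sum())
        return s
    x0=np.array(x0,float);n=len(x0)
    for f in (1,.4):
        S=np.vstack([x0]+[x0+f*np.eye(n)[i]*step[i] for i in range(n)])
        r=minimize(cost,x0,method='Nelder-Mead',options=dict(initial_simplex=S,maxiter=300));x0=r.x
    return r.x,r.fun
LB=box([-.1,-.014,0],[.1,.014,.04])
def level_pts(x): return LB@R.from_euler('z',x[2]).as_matrix().T+[x[0],x[1],0]
FB=box([-.07,-.34,-.006],[.07,0.0,.006])
def flap_pts(x):  # hinge x,y, yaw, tilt(up at free end)
    return FB@(R.from_euler('z',x[2])*R.from_euler('x',-x[3])).as_matrix().T+[x[0],x[1],.062]
E
python3 - <<'E'
from fit import *
V={}
for n in('scene','side'):
    c,im=snap(n)
    for l in('level','flap_spot','stone'):
        o=outline_of(n,l);
        for r in o[:2]:print(n,l,round(r['score'],2),np.round(r['point']),r['mask'].sum())
        if o:V[n,l]=(c,o[0]['mask'])
    print('bracket',[ (round(r['score'],2),np.round(atz(c,r['point'],.03),3)) for r in recognise(n,'bracket')])
np.save('v.npy',V,allow_pickle=True)
cS=V['side','level'][0]; p=atz(cS,(289,198),.03)
for y in(-1.5,-.9,0,.8,1.4):
  print('level',fit([V['scene','level'],V['side','level']],level_pts,[p[0],p[1],y],[.02,.02,.3]))
h=atz(cS,(310,245),.062);k=atz(cS,(372,300),.08);print(h,k)
E
```

```text
scene level 0.78 [358. 353.] 1557
scene flap_spot 0.96 [294. 224.] 3778
scene flap_spot 0.62 [409. 326.] 1625
scene stone 0.91 [409. 325.] 1702
bracket [(0.61, array([ 0.52 , -0.079,  0.03 ]))]
side level 0.97 [289. 198.] 647
side level 0.57 [345. 283.] 5579
side flap_spot 0.69 [341. 281.] 5425
side stone 0.7 [247. 215.] 804
bracket [(0.86, array([ 0.555, -0.106,  0.03 ]))]
level (array([ 0.62424302,  0.2986624 , -1.50436342]), np.float64(0.2929901423877327))
level (array([ 0.62455716,  0.298844  , -1.50359011]), np.float64(0.2895761569567171))
level (array([ 0.62393902,  0.29857017, -1.50244718]), np.float64(0.2909495330406858))
level (array([0.62469009, 0.30065197, 1.63413164]), np.float64(0.30035957490639664))
level (array([0.62451638, 0.29886065, 1.63818922]), np.float64(0.28966033966033966))
[0.54426601 0.01972019 0.062     ] [ 0.55343957 -0.24628823  0.08      ]
```

```bash
python3 - <<'E'
from fit import *
V=np.load('v.npy',allow_pickle=True).item()
b,g=[],None
for y in (0,.2,-.2):
  for vs in (['side'],['side','scene']):
    x,f=fit([V[n,'flap_spot'] for n in vs],flap_pts,[.545,.03,y,.04],[.02,.02,.15,.03])
    print(vs,np.round(x,3),round(f,3))
c=V['side','level'][0]
print('stone',[atz(V[n,'stone'][0],np.argwhere(V[n,'stone'][1]).mean(0)[::-1],.02) for n in('scene','side')])
E
```

```text
['side'] [0.524 0.027 0.041 0.072] 0.061
['side', 'scene'] [0.528 0.032 0.04  0.027] 0.249
['side'] [0.526 0.026 0.019 0.079] 0.057
['side', 'scene'] [0.53  0.03  0.032 0.053] 0.256
['side'] [0.527 0.027 0.029 0.075] 0.059
['side', 'scene'] [0.528 0.032 0.044 0.037] 0.246
stone [array([0.47608312, 0.31093997, 0.02      ]), array([0.46750574, 0.29043852, 0.02      ])]
```

```bash
python3 -m crank '[[[-0.037,0,0.008],[0,0,0],100],[[-0.037,0,0.008],[0,0,0],100],[[-0.037,0,0.008],[0,0,0],100],[[-0.037,0,0.008],[0,0,0],100],[[-0.037,0,0.008],[0,0,0],100],[[-0.037,0,0.008],[0,0,0],100],[[-0.037,0,0.008],[0,0,0],100],[[-0.037,0,0.008],[0,0,0],100],[[0,0,0],[0,0,-0.067],100],[[0,0,0],[0,0,0],100],[[0,0,0],[0,0,0],100]]' 40
python3 - <<'E'
from fit import *
c,im=snap('wrist','w1.png')
s=state();print(s['tcp_pos'],s['tool_rot'])
o=outline_of('wrist','level')
for r in o: print(r['score'],r['point'],r['mask'].sum())
if o:
  print(fit([(c,o[0]['mask'])],level_pts,[.6245,.299,-1.503],[.01,.01,.1]))
for l in('bubble','foot','glue','stone'): print(l,[(round(r['score'],2),np.round(r['point'])) for r in recognise('wrist',l)])
for n in('scene','side'):
  c,_=snap(n)
  for l,z in(('spool','a'),):
    pass
  for l,z in(('glue',.045),('spool_a',.04)):
    print(n,l,[(round(r['score'],2),np.round(atz(c,r['point'],z),3)) for r in recognise(n,l)])
E
```

```text
clock: 2.32
tcp_pos: [0.6249, 0.2961, 0.167]
tool_rot: [3.141, -0.001, -1.505]
wrist_force: [-0.4, 0.5, 0.3]
finger_gap: 0.085
gripper_force: 0.0
[0.62508255 0.29548558 0.16750044] [-3.14152934e+00 -1.84075766e-04 -1.50562597e+00]
0.66 [317.5, 207.6] 12208
(array([ 0.62514667,  0.29846185, -1.47589315]), np.float64(0.02947284345047918))
bubble [(0.7, array([321., 227.]))]
foot []
glue []
stone [(0.79, array([528., 217.]))]
scene glue [(0.79, array([0.759, 0.096, 0.045]))]
scene spool_a [(0.88, array([ 0.426, -0.491,  0.04 ])), (0.78, array([ 0.731, -0.01 ,  0.04 ])), (0.74, array([0.327, 0.414, 0.04 ]))]
side glue [(0.73, array([0.746, 0.095, 0.045]))]
side spool_a [(0.87, array([ 0.709, -0.012,  0.04 ])), (0.78, array([ 0.415, -0.503,  0.04 ])), (0.68, array([0.295, 0.388, 0.04 ])), (0.23, array([0.619, 0.28 , 0.04 ]))]
```

View pics/w1.png

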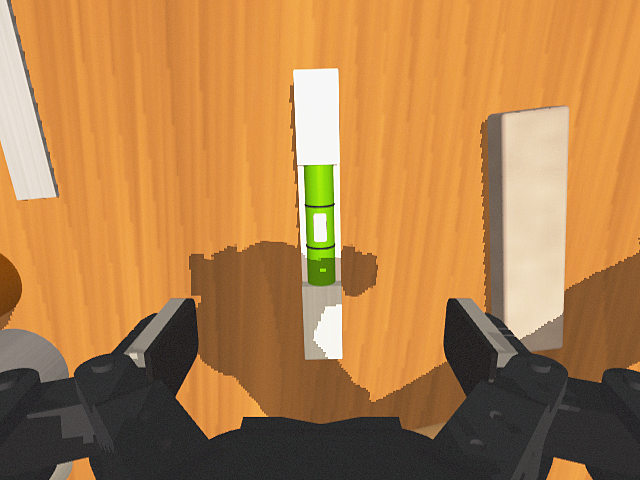

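The level stands centrally at about (318,210), with the vial lines at rows 205 and 248 and the bubble at (320,227). The wrist fit is very good: (0.625, 0.2985), yaw -1.476. Next is the grasp.

```bash
python3 -m crank '[[[-0.003,0,0.035],[0,0,-0.03],100],[[0,0,0.04],[0,0,0],100],[[0,0,0.04],[0,0,0],100],[[0,0,0.03],[0,0,0],100],[[0,0,0.012],[0,0,0],100],[[0,0,0],[0,0,0],0],[[0,0,0],[0,0,0],0],[[0,0,0],[0,0,0],0],[[0,0,0],[0,0,0],0],[[0,0,0],[0,0,0],0],[[0,0,0],[0,0,0],0]]' 50

```

```text
clock: 3.83
tcp_pos: [0.626, 0.3, 0.0131]
tool_rot: [-3.138, 0.002, -1.473]
wrist_force: [-0.5, -0.1, 3.5]
finger_gap: 0.0268
gripper_force: 52.0
```

```bash
python3 -m crank '[[[0,0,-0.03],[0,0,0],0],[[0,0,-0.04],[0,0,0],0],[[0,0,-0.04],[0,0,0],0],[[0,0,-0.04],[0,0,0],0],[[0,0,-0.03],[0,0,0],0],[[0.0345,0.012,0],[0,0,0],0],[[0.0345,0.012,0],[0,0,0],0],[[0.0345,0.012,0],[0,0,0],0],[[0.0345,0.012,0],[0,0,0],0],[[0.0345,0.012,0],[0,0,0],0],[[0.0345,0.012,0],[0,0,0],0],[[0.0345,0.012,0],[0,0,0],0]]'
python3 -m crank '[[[0.0345,0.012,0],[0,0,0],0],[[0.0345,0.012,0],[0,0,0],0],[[0.0345,0.012,0],[0,0,0],0],[[0.0345,0.012,0],[0,0,0],0],[[0,0,0],[0,0,0.063],0],[[0,0,0],[0,0.05,0],0],[[0,0,0],[0,0,0],0],[[0,0,0],[0,0,0],0]]'
python3 - <<'E'
from fit import *
c,im=snap('wrist','w2.png')
s=state();print(s['tcp_pos'],s['tool_rot'],s['finger_gap'],s['wrist_force'])
for l in ('level','flap_spot','foot','bubble','knob_grip','pack_thin'):
  print(l,[(round(r['score'],2),np.round(r['point'])) for r in recognise('wrist',l)])
o=outline_of('wrist','knob_grip')
for H in(.09,.11,.13): print(H,[np.round(atz(c,r['point'],H),3) for r in o[:1]])
E
```

```text
clock: 4.83
tcp_pos: [0.563, 0.0489, 0.19]
tool_rot: [3.141, 0.001, -1.474]
wrist_force: [0.9, -0.0, -2.1]
finger_gap: 0.027
gripper_force: 51.1
clock: 5.5
tcp_pos: [0.5292, -0.0911, 0.1899]
tool_rot: [3.14, -0.049, -1.536]
wrist_force: [0.0, 0.1, -4.3]
finger_gap: 0.0272
gripper_force: 51.1
[ 0.52962899 -0.09098713  0.19007355] [ 3.14083622 -0.04856805 -1.53609821] 0.027072099514045253 [ 0.91183161 -0.11481888 -2.96105418]
level [(0.4, array([264., 148.]))]
flap_spot [(0.85, array([261., 150.]))]
foot [(0.33, array([322., 376.]))]
bubble [(0.7, array([321., 374.]))]
knob_grip []
pack_thin [(0.87, array([476.,  10.]))]
0.09 []
0.11 []
0.13 []
```

View pics/w2.png

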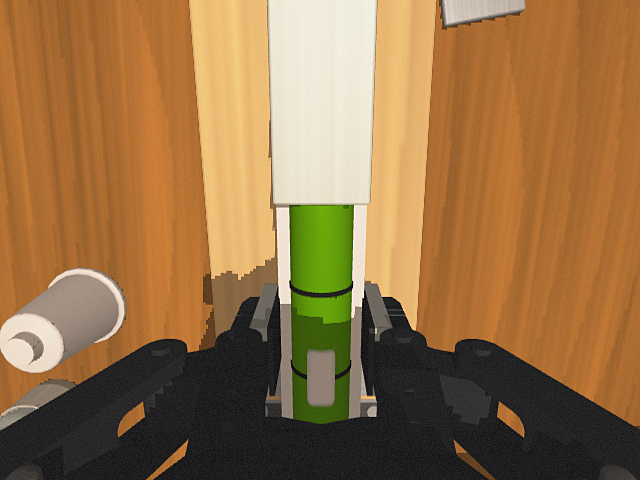

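The level is aligned with the flap, which spans columns 195–430, and the level's centre is at column 322. Now I'll lower it gently until it touches.

```bash
python3 -m crank '[[[0,0,0.03],[0,0,0],0],[[0,0,0.03],[0,0,0],0],[[0,0,0.02],[0,0,0],0],[[0,0,0.006],[0,0,0],0],[[0,0,0.004],[0,0,0],0],[[0,0,0],[0,0,0],0],[[0,0,0],[0,0,0],0]]'
python3 -m crank '[[[0,0,0.004],[0,0,0],0],[[0,0,0.004],[0,0,0],0],[[0,0,0],[0,0,0],0],[[0,0,0],[0,0,0],0]]'
```

```text
clock: 6.48
tcp_pos: [0.5316, -0.0959, 0.1017]
tool_rot: [-3.139, -0.05, -1.536]
wrist_force: [-0.6, 0.6, -3.0]
finger_gap: 0.0269
gripper_force: 50.9
clock: 6.82
tcp_pos: [0.5302, -0.0964, 0.0925]
tool_rot: [-3.142, -0.05, -1.537]
wrist_force: [0.0, 0.3, -3.3]
finger_gap: 0.027
gripper_force: 51.0
```

```bash
python3 -m crank '[[[0,0,0.003],[0,0,0],0],[[0,0,0],[0,0,0],0],[[0,0,0],[0,0,0],0]]'
python3 -m crank '[[[0,0,0.003],[0,0,0],0],[[0,0,0],[0,0,0],0],[[0,0,0],[0,0,0],0]]'
```

```text
clock: 7.07
tcp_pos: [0.5302, -0.0966, 0.0893]
tool_rot: [3.141, -0.05, -1.537]
wrist_force: [-0.4, -0.9, -3.6]
finger_gap: 0.0274
gripper_force: 51.0
clock: 7.32
tcp_pos: [0.531, -0.0967, 0.0873]
tool_rot: [-3.14, -0.05, -1.536]
wrist_force: [-1.3, 1.0, 3.3]
finger_gap: 0.0269
gripper_force: 51.9
```

```bash
python3 - <<'E'
from h import *
c,im=snap('wrist','w3.png')
print(state()['wrist_force'],[(round(r['score'],2),np.round(r['point'])) for r in recognise('wrist','bubble')])
E
```

```text
[-0.38732004  0.16626634  3.36073361] [(0.68, array([322., 257.])), (0.49, array([318., 188.]))]
```

```bash
python3 -m crank '[[[0,0,0],[0,0,0],70],[[0,0,0],[0,0,0],70],[[0,0,0],[0,0,0],100],[[0,0,0],[0,0,0],100],[[0,0,0],[0,0,0],100],[[0,0,-0.03],[0,0,0],100],[[0,0,-0.04],[0,0,0],100],[[0,0,-0.04],[0,0,0],100],[[0,0,-0.03],[0,0,0],100],[[0,0,0],[0,0,0],100],[[0,0,0],[0,0,0],100],[[0,0,0],[0,0,0],100]]'
python3 - <<'E'
from fit import *
c,im=snap('wrist','w4.png');s=state()
print(s['q'],s['tcp_pos'],s['tool_rot'],s['wrist_force'])
for l in ('level','flap_spot','foot','bubble','knob_grip','pack_thin'):
  print(l,[(round(r['score'],2),np.round(r['point'])) for r in recognise('wrist',l)])
o=outline_of('wrist','level')
def lp(x):
    return LB@(R.from_euler('z',x[2])*R.from_euler('y',-.05)).as_matrix().T+[x[0],x[1],.074]
if o: print(fit([(c,o[0]['mask'])],lp,[.531,-.097,-1.536],[.01,.01,.05]))
print(np.round(camera_params('wrist')['hand_eye'],3))
E
```

```text
clock: 8.42
tcp_pos: [0.5294, -0.0896, 0.2255]
tool_rot: [3.14, -0.049, -1.537]
wrist_force: [1.0, 0.4, -0.7]
finger_gap: 0.0854
gripper_force: 0.0
[ 0.16255499  0.23670941 -0.24490899  0.05501032 -1.09903718 -0.15408759] [ 0.52910209 -0.08969117  0.22482073] [ 3.13872351 -0.049778   -1.53701125] [ 0.28944655 -0.42196454 -0.70414492]
level [(0.83, array([317., 201.]))]
flap_spot [(0.58, array([294., 166.])), (0.41, array([318., 205.]))]
foot [(0.28, array([ 65., 371.]))]
bubble [(0.62, array([320., 189.]))]
knob_grip []
pack_thin [(0.74, array([463.,  14.]))]
(array([ 0.53079915, -0.09872859, -1.54228993]), np.float64(0.036554832248372526))
[[-0.    -0.965 -0.263  0.066]
 [ 1.    -0.    -0.     0.   ]
 [ 0.    -0.263  0.965 -0.143]
 [ 0.     0.     0.     1.   ]]
```

View pics/w4.png

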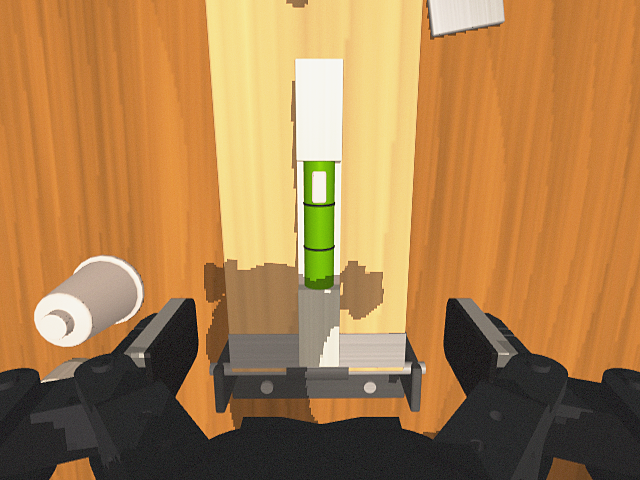

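The level lies on the flap, released, with its centre at about column 319 and the bubble at (319,187), towards the raised free end. Next I'll work out which wrist yaw keeps the bubble visible while I press the near-knob end.

```bash
python3 - <<'E'
from h import *
p=camera_params('wrist');K=np.array(p['mtx']);print(K[0,0],K[1,1])
H=np.array(p['hand_eye'])
for t in (1.0,1.3,1.57,1.9,2.2,3.14):
  # tool rotated by t about z, TCP on top of level's end; vial centre/ends seen in tool coords
  o=[]
  for d in(-.072,-.072-.03,-.072+.03):
    v=np.array([d*np.cos(t),-d*np.sin(t),0,1]);w=np.linalg.inv(H)@v;o.append(np.round((K@w[:3])[:2]/w[2]))
  print(t,*o)
c,im=snap('scene')
E
```

```text
413.3450893860843 413.3450893860843
1.0 [471. 394.] [529. 428.] [411. 359.]
1.3 [499. 351.] [570. 369.] [426. 332.]
1.57 [511. 305.] [591. 305.] [432. 305.]
1.9 [508. 246.] [592. 220.] [428. 271.]
2.2 [487. 194.] [564. 142.] [414. 242.]
3.14 [320. 105.] [321.   4.] [320. 195.]
```

```bash
python3 -m crank '[[[0.02,0,0],[0,-0.05,0],0],[[0.03,0,0],[0,0,0],0],[[0.03,0,0],[0,0,0],0],[[0,0,0],[0,0,0.12],0],[[0,0,0],[0,0,0.12],0],[[0,0,0],[0,0,0.12],0],[[0,0,0],[0,0,0.12],0],[[0,0,0],[0,0,0.12],0],[[0,0,0],[0,0,0.12],0],[[0,0,0],[0,0,0.12],0],[[0,0,0],[0,0,0.12],0],[[0,0,0],[0,0,0.12],0]]'
python3 -m crank '[[[0,0,0],[0,0,0.12],0],[[0,0,0],[0,0,0.12],0],[[0,0,0.02],[0,0,0.12],0],[[0,0,0.02],[0,0,0.12],0],[[0,0,0.02],[0,0,0.12],0],[[0,0,0.02],[0,0,0.12],0],[[0,0,0.01],[0,0,0.12],0],[[0,0,0],[0,0,0],0],[[0,0,0],[0,0,0],0]]'
python3 -c "
from h import *
s=state();print(s['q'][5],s['finger_gap'],s['tcp_pos'])"
```

```text
clock: 9.87
tcp_pos: [0.5328, -0.1697, 0.2271]
tool_rot: [3.142, -0.0, -2.623]
wrist_force: [-0.4, -0.4, -0.8]
finger_gap: 0.0004
gripper_force: 0.0
clock: 10.62
tcp_pos: [0.5328, -0.1697, 0.137]
tool_rot: [-3.141, -0.001, 2.83]
wrist_force: [-0.8, -0.1, -0.1]
finger_gap: 0.0004
gripper_force: 0.0
-1.8646074660691274 0.00035556909580200226 [ 0.53279688 -0.16970934  0.13699058]
```

```bash
python3 -m crank '[[[0,0,0.012],[0,0,0],0],[[0,0,0.004],[0,0,0],0],[[0,0,0.004],[0,0,0],0],[[0,0,0],[0,0,0],0]]'
python3 -m crank '[[[0,0,0.003],[0,0,0],0],[[0,0,0.003],[0,0,0],0],[[0,0,0],[0,0,0],0],[[0,0,0],[0,0,0],0]]'
python3 -m crank '[[[0,0,0.002],[0,0,0],0],[[0,0,0],[0,0,0],0],[[0,0,0],[0,0,0],0]]'
```

```text
clock: 10.95
tcp_pos: [0.5328, -0.1696, 0.1173]
tool_rot: [-3.142, -0.0, 2.828]
wrist_force: [0.5, 0.9, 0.3]
finger_gap: 0.0004
gripper_force: 0.0
clock: 11.28
tcp_pos: [0.5336, -0.1699, 0.1128]
tool_rot: [-3.141, 0.002, 2.827]
wrist_force: [-1.1, 0.4, 5.7]
finger_gap: 0.0002
gripper_force: 2.9
clock: 11.53
tcp_pos: [0.5337, -0.17, 0.1126]
tool_rot: [-3.141, 0.003, 2.828]
wrist_force: [-4.1, 1.3, 14.3]
finger_gap: 0.0002
gripper_force: 7.4
```

```bash
for i in 1 2; do python3 -m crank '[[[0,0,0],[0,0,0],0],[[0,0,0],[0,0,0],0],[[0,0,0],[0,0,0],0],[[0,0,0],[0,0,0],0],[[0,0,0],[0,0,0],0],[[0,0,0],[0,0,0],0],[[0,0,0],[0,0,0],0],[[0,0,0],[0,0,0],0],[[0,0,0],[0,0,0],0],[[0,0,0],[0,0,0],0],[[0,0,0],[0,0,0],0],[[0,0,0],[0,0,0],0]]'; done
python3 - <<'E'
from h import *
c,im=snap('wrist','w5.png')
for l in('bubble','level'): print(l,[(round(r['score'],2),np.round(r['point'])) for r in recognise('wrist',l)])
E
```

```text
clock: 12.53
tcp_pos: [0.5337, -0.17, 0.1127]
tool_rot: [-3.141, 0.003, 2.828]
wrist_force: [-4.7, 0.9, 15.2]
finger_gap: 0.0001
gripper_force: 7.3
clock: 13.53
tcp_pos: [0.5337, -0.17, 0.1127]
tool_rot: [-3.141, 0.003, 2.828]
wrist_force: [-4.2, 2.2, 15.2]
finger_gap: 0.0
gripper_force: 7.3
bubble [(0.84, array([457., 258.]))]
level [(0.66, array([464., 234.]))]
```

View pics/w5.png

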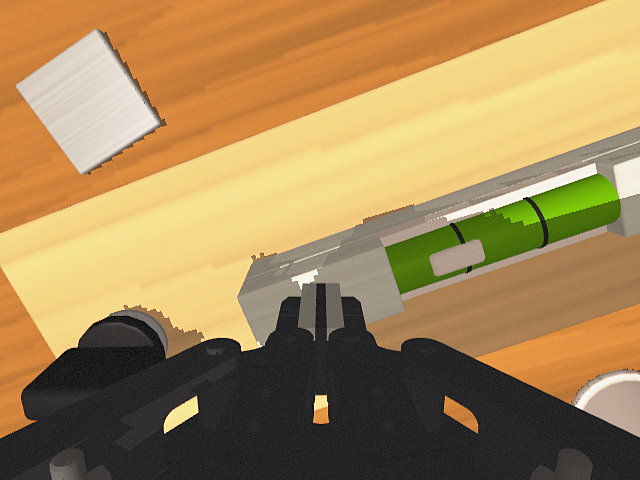

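The picture shows the vial lines at (464,247) and (539,221) with the bubble at (457,258). That puts it about 18 mm towards the knob end, so the free end is about 1.3° too high. The knob needs about 1.4 rad counter-clockwise from above. Now I'll go up and look at the knob.

```bash
python3 -m crank '[[[0,0,-0.03],[0,0,0],0],[[0,0,-0.04],[0,0,0],100],[[0,0,-0.04],[0,0,0],100],[[-0.012,-0.031,0],[0,0,0],100],[[-0.012,-0.031,0],[0,0,0],100],[[-0.011,-0.032,0],[0,0,0],100],[[0,0,0],[0,0,0],100],[[0,0,0],[0,0,0],100],[[0,0,0],[0,0,0],100]]'
python3 - <<'E'
from h import *
c,im=snap('wrist','w6.png')
print(c[2],state()['tcp_pos'],state()['tool_rot'],state()['q'][5])
o=outline_of('wrist','knob_grip')
for r in o[:2]:
  m=r['mask'];print(r['score'],r['point'],m.sum())
  print(cv2.minAreaRect(np.argwhere(m)[:,::-1].astype(np.float32)))
  print([np.round(atz(c,r['point'],z),4) for z in(.1,.12,.14)])
E
```

```text
clock: 14.43
tcp_pos: [0.5367, -0.2698, 0.219]
tool_rot: [3.141, -0.0, 2.826]
wrist_force: [-0.8, 0.8, -0.2]
finger_gap: 0.0852
gripper_force: 0.0
[ 0.47343398 -0.24917856  0.36226923] [ 0.53680641 -0.26934769  0.21913367] [ 3.14142451e+00 -3.74749065e-04  2.82686364e+00] -1.6895819796331786
0.95 [323.8, 232.6] 3243
((329.0, 230.0), (56.0, 74.0), 90.0)
[array([ 0.5402, -0.2686,  0.1   ]), array([ 0.5351, -0.2671,  0.12  ]), array([ 0.53  , -0.2657,  0.14  ])]
0.58 [414.2, 176.1] 66311
((470.21856689453125, 165.97503662109375), (204.11451721191406, 434.7276611328125), 68.80962371826172)
[array([ 0.5228, -0.2028,  0.1   ]), array([ 0.519 , -0.2064,  0.12  ]), array([ 0.5153, -0.2099,  0.14  ])]
```

View pics/w6.png

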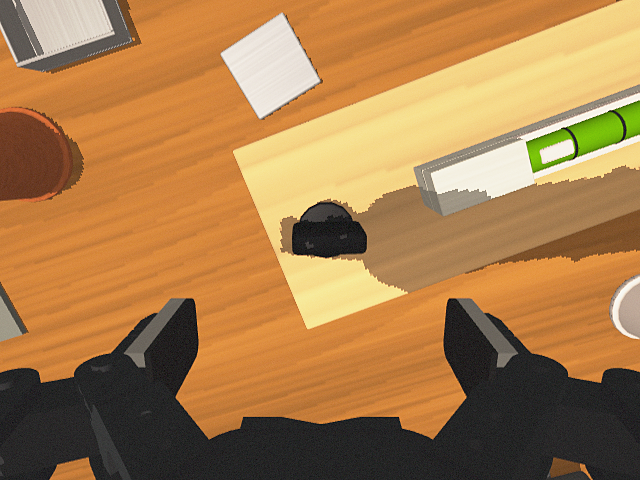

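The knob is at (329,232) with its bar lying along the image rows, from (292,238) to (366,237). The level is at the right with the bubble at (556,152). I'll refine the bar's top face numerically.

```bash
python3 - <<'E'
from h import *
im=cv2.imread('pics/w6.png');g=im.max(2)
c=cam('wrist')
for x in(305,329,353): print(x,list(zip(range(198,262,2),g[198:262:2,x])))
m=(g<60).astype(np.uint8);n,l=cv2.connectedComponents(m);k=l==l[245,329]
cols=range(296,364,6);b=[np.argwhere(k[:,x]).max() for x in cols];print(b,np.polyfit(cols,b,1))
for p in((329,246),(329,248)):
  for z in(.12,.125,.13): print(p,z,np.round(atz(c,p,z),4))
E
```

```text
305 [(198, np.uint8(246)), (200, np.uint8(246)), (202, np.uint8(246)), (204, np.uint8(246)), (206, np.uint8(246)), (208, np.uint8(249)), (210, np.uint8(255)), (212, np.uint8(8)), (214, np.uint8(62)), (216, np.uint8(71)), (218, np.uint8(79)), (220, np.uint8(28)), (222, np.uint8(34)), (224, np.uint8(28)), (226, np.uint8(22)), (228, np.uint8(29)), (230, np.uint8(36)), (232, np.uint8(31)), (234, np.uint8(29)), (236, np.uint8(29)), (238, np.uint8(41)), (240, np.uint8(29)), (242, np.uint8(50)), (244, np.uint8(32)), (246, np.uint8(39)), (248, np.uint8(23)), (250, np.uint8(25)), (252, np.uint8(23)), (254, np.uint8(41)), (256, np.uint8(255)), (258, np.uint8(246)), (260, np.uint8(245))]
329 [(198, np.uint8(253)), (200, np.uint8(163)), (202, np.uint8(60)), (204, np.uint8(48)), (206, np.uint8(68)), (208, np.uint8(67)), (210, np.uint8(65)), (212, np.uint8(68)), (214, np.uint8(66)), (216, np.uint8(34)), (218, np.uint8(35)), (220, np.uint8(26)), (222, np.uint8(32)), (224, np.uint8(39)), (226, np.uint8(32)), (228, np.uint8(30)), (230, np.uint8(13)), (232, np.uint8(38)), (234, np.uint8(37)), (236, np
[... 728 characters left out ...]
0, np.uint8(36)), (242, np.uint8(39)), (244, np.uint8(40)), (246, np.uint8(41)), (248, np.uint8(38)), (250, np.uint8(30)), (252, np.uint8(21)), (254, np.uint8(132)), (256, np.uint8(174)), (258, np.uint8(162)), (260, np.uint8(253))]
[np.int64(253), np.int64(254), np.int64(254), np.int64(254), np.int64(256), np.int64(257), np.int64(256), np.int64(254), np.int64(253), np.int64(253), np.int64(252), np.int64(252)] [-2.79720280e-02  2.63202797e+02]
(329, 246) 0.12 [ 0.5445 -0.266   0.12  ]
(329, 246) 0.125 [ 0.5431 -0.2656  0.125 ]
(329, 246) 0.13 [ 0.5416 -0.2653  0.13  ]
(329, 248) 0.12 [ 0.5458 -0.2664  0.12  ]
(329, 248) 0.125 [ 0.5443 -0.266   0.125 ]
(329, 248) 0.13 [ 0.5428 -0.2656  0.13  ]
```

```bash
python3 -m crank '[[[-0.001,0.010,0],[0.0475,-0.0155,0],100],[[0,0,0],[0,0,-0.12],100],[[0,0,0],[0,0,-0.12],100],[[0,0,0],[0,0,-0.12],100],[[0,0,0],[0,0,-0.12],100],[[0,0,0],[0,0,-0.12],100],[[0,0,0],[0,0,-0.12],100],[[0,0,0],[0,0,-0.12],100],[[0,0,0],[0,0,-0.12],100],[[0,0,0],[0,0,-0.12],100],[[0,0,0],[0,0,-0.12],100],[[0,0,0],[0,0,-0.12],100]]'
python3 -m crank '[[[0,0,0],[0,0,-0.12],100],[[0,0,0.03],[0,0,-0.12],100],[[0,0,0.02],[0,0,0],100],[[0,0,0],[0,0,0],100],[[0,0,0],[0,0,0],100],[[0,0,0],[0,0,0],100]]'
python3 - <<'E'
from h import *
c,im=snap('wrist','w7.png');s=state()
print(s['tcp_pos'],s['tool_rot'],s['q'][5])
g=im.max(2);m=(g<60).astype(np.uint8)
o=outline_of('wrist','knob_grip')
if o: print(o[0]['point'],cv2.boundingRect(o[0]['mask'].astype(np.uint8)))
Rt=R.from_euler('xyz',s['tool_rot']).as_matrix()
for d in(.095,.109,.123): print(d,proj(c,s['tcp_pos']+Rt@[0,0,d-.019]))
cv2.imwrite('pics/w7c.png',cv2.resize(im[100:400,170:470,::-1],(600,600)))
E
```

```text
clock: 15.53
tcp_pos: [0.5412, -0.2594, 0.2195]
tool_rot: [-3.115, -0.042, -2.129]
wrist_force: [0.6, 0.3, 0.0]
finger_gap: 0.0854
gripper_force: 0.0
clock: 16.03
tcp_pos: [0.5421, -0.2629, 0.1708]
tool_rot: [-3.123, -0.048, -1.896]
wrist_force: [0.5, 1.0, -0.7]
finger_gap: 0.0856
gripper_force: 0.0
[ 0.54220853 -0.26301784  0.17118592] [-3.12233722 -0.04746302 -1.89632711] -0.19885337002818881
0.095 [319.77054762 246.8988724 ]
0.109 [319.78982368 239.96740823]
0.123 [319.80706281 233.76840478]
```

View pics/w7c.png

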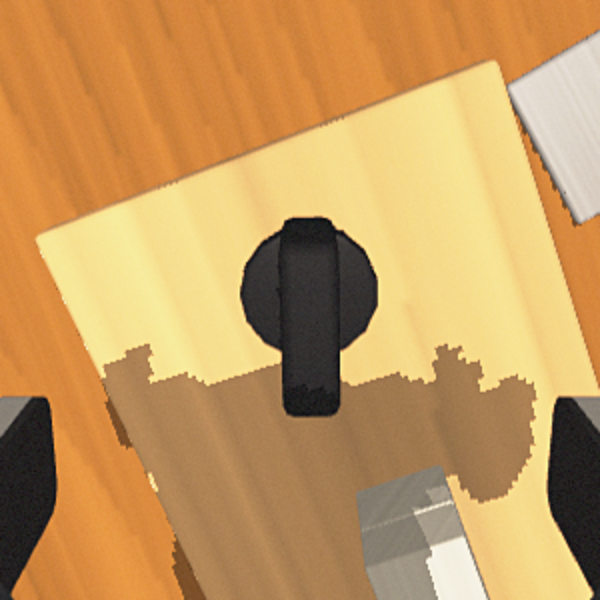

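The bar is aligned with the tool x axis, centred at full-image (325.5,262) against the tool axis at (320,264). I'll shift 2.7 mm along tool y, descend and grip.

```bash
python3 -m crank '[[[0,0.0027,0.02],[0,0,0],100],[[0,0,0.03],[0,0,0],100],[[0,0,0.02],[0,0,0],100],[[0,0,0.004],[0,0,0],60],[[0,0,0],[0,0,0],0],[[0,0,0],[0,0,0],0],[[0,0,0],[0,0,0],0],[[0,0,0],[0,0,0],0],[[0,0,0],[0,0,0],0],[[0,0,0],[0,0,0],0],[[0,0,0],[0,0,0],0]]' 50
```

```text
clock: 17.05
tcp_pos: [0.5402, -0.2664, 0.0967]
tool_rot: [-3.121, -0.047, -1.896]
wrist_force: [4.0, -1.8, 0.9]
finger_gap: 0.0134
gripper_force: 52.6
```

Gripped, with a gap of about 14 mm. Now I turn it 1.4 rad counter-clockwise from above, rising as it turns.

```bash
python3 -m crank '[[[0,0,-0.0006],[0,0,-0.117],0],[[0,0,-0.0006],[0,0,-0.117],0],[[0,0,-0.0006],[0,0,-0.117],0],[[0,0,-0.0006],[0,0,-0.117],0],[[0,0,-0.0005],[0,0,-0.117],0],[[0,0,-0.0005],[0,0,-0.117],0]]'
python3 -m crank '[[[0,0,-0.0006],[0,0,-0.117],0],[[0,0,-0.0006],[0,0,-0.117],0],[[0,0,-0.0006],[0,0,-0.117],0],[[0,0,-0.0006],[0,0,-0.117],0],[[0,0,-0.0005],[0,0,-0.117],0],[[0,0,-0.0005],[0,0,-0.117],0],[[0,0,0],[0,0,0],0],[[0,0,0],[0,0,0],0]]'
python3 -c "
from h import *
s=state();print(s['q'][5],s['torque'])"
```

```text
clock: 17.55
tcp_pos: [0.5395, -0.2664, 0.0996]
tool_rot: [3.125, -0.048, -1.189]
wrist_force: [1.6, -2.2, -0.1]
finger_gap: 0.0136
gripper_force: 52.4
clock: 18.22
tcp_pos: [0.5391, -0.2666, 0.103]
tool_rot: [3.097, -0.026, -0.495]
wrist_force: [-0.1, -5.8, 2.7]
finger_gap: 0.013
gripper_force: 52.6
1.1960275623419547 [-1.29944766 -0.45214018  0.13098993]
```

```bash
python3 -m crank '[[[0,0,0],[0,0,0],50],[[0,0,0],[0,0,0],50],[[0,0,0],[0,0,0],50],[[0,0,0],[0,0,0],50],[[0,0,-0.03],[0,0,0],50],[[0,0,-0.04],[0,0,0],50],[[0,0,-0.04],[0,0,0],50],[[0,0,-0.01],[0.044,-0.024,0],0],[[-0.0162,-0.0257,0],[0,0,0],0],[[-0.0162,-0.0257,0],[0,0,0],0],[[-0.0162,-0.0257,0],[0,0,0],0],[[0,0,0],[0,0,0],0]]'
python3 -m crank '[[[0,0,0],[0,0,-0.123],0],[[0,0,0],[0,0,-0.123],0],[[0,0,0],[0,0,-0.123],0],[[0,0,0],[0,0,-0.123],0],[[0,0,0],[0,0,-0.123],0],[[0,0,0],[0,0,-0.123],0],[[0,0,0],[0,0,-0.123],0],[[0,0,0],[0,0,0],0],[[0,0,0],[0,0,0],0]]'
python3 - <<'E'
from h import *
c,im=snap('wrist');s=state()
print(s['q'],s['finger_gap'])
for l in('level','bubble'): print(l,[(round(r['score'],2),np.round(r['point'])) for r in recognise('wrist',l)])
E
```

```text
clock: 19.22
tcp_pos: [0.5313, -0.1649, 0.222]
tool_rot: [-3.141, 0.002, -0.49]
wrist_force: [0.5, 0.5, 0.3]
finger_gap: 0.0
gripper_force: 0.0
clock: 19.97
tcp_pos: [0.5319, -0.1686, 0.2217]
tool_rot: [-3.141, 0.001, 0.365]
wrist_force: [0.5, -0.0, -0.5]
finger_gap: 0.0002
gripper_force: 0.0
[-1.67756250e-02  2.78905855e-01 -1.72893182e-01 -3.31024245e-04
 -1.12002028e+00  1.95273589e+00] -0.00022247665755982095
level [(0.77, array([210., 187.]))]
bubble [(0.95, array([250., 206.]))]
```

```bash
python3 -m crank '[[[0.0,0,0.03],[0,0,0],0],[[0,0,0.03],[0,0,0],0],[[0,0,0.03],[0,0,0],0],[[0,0,0.01],[0,0,0],0],[[0,0,0.004],[0,0,0],0],[[0,0,0.004],[0,0,0],0],[[0,0,0],[0,0,0],0],[[0,0,0],[0,0,0],0]]'
python3 -m crank '[[[0,0,0.003],[0,0,0],0],[[0,0,0],[0,0,0],0],[[0,0,0],[0,0,0],0]]'
python3 -m crank '[[[0,0,0.002],[0,0,0],0],[[0,0,0],[0,0,0],0],[[0,0,0],[0,0,0],0]]'
```

```text
clock: 20.78
tcp_pos: [0.5332, -0.1688, 0.1156]
tool_rot: [3.141, -0.002, 0.368]
wrist_force: [0.3, 0.9, 1.0]
finger_gap: 0.0003
gripper_force: 0.7
clock: 21.03
tcp_pos: [0.5326, -0.1687, 0.1117]
tool_rot: [3.141, -0.001, 0.368]
wrist_force: [-0.1, 0.1, 0.8]
finger_gap: 0.0001
gripper_force: 0.4
clock: 21.28
tcp_pos: [0.5322, -0.1687, 0.1091]
tool_rot: [-3.141, 0.0, 0.368]
wrist_force: [-0.0, 0.5, 0.3]
finger_gap: -0.0001
gripper_force: 0.5
```

```bash
python3 -m crank '[[[0,0,0.002],[0,0,0],0],[[0,0,0],[0,0,0],0],[[0,0,0],[0,0,0],0]]'
python3 -m crank '[[[0,0,0.001],[0,0,0],0],[[0,0,0],[0,0,0],0],[[0,0,0],[0,0,0],0]]'
```

```text
clock: 21.53
tcp_pos: [0.5323, -0.1689, 0.1081]
tool_rot: [3.141, -0.0, 0.369]
wrist_force: [-1.5, 0.3, 7.2]
finger_gap: -0.0002
gripper_force: 3.3
clock: 21.78
tcp_pos: [0.5323, -0.1689, 0.1081]
tool_rot: [3.141, -0.0, 0.369]
wrist_force: [-3.3, 1.0, 10.8]
finger_gap: -0.0002
gripper_force: 5.6
```

```bash
for i in 1 2 3; do python3 -m crank '[[[0,0,0],[0,0,0],0],[[0,0,0],[0,0,0],0],[[0,0,0],[0,0,0],0],[[0,0,0],[0,0,0],0],[[0,0,0],[0,0,0],0],[[0,0,0],[0,0,0],0],[[0,0,0],[0,0,0],0],[[0,0,0],[0,0,0],0],[[0,0,0],[0,0,0],0],[[0,0,0],[0,0,0],0],[[0,0,0],[0,0,0],0],[[0,0,0],[0,0,0],0]]'|grep wrist; done
python3 - <<'E'
from h import *
c,im=snap('wrist','w8.png')
print([(round(r['score'],2),np.round(r['point'])) for r in recognise('wrist','bubble')])
E
```

```text
wrist_force: [-3.6, 2.1, 11.0]
wrist_force: [-2.4, 1.7, 10.7]
wrist_force: [-2.9, 1.4, 11.3]
[(0.73, array([141., 247.]))]
```

View pics/w8.png

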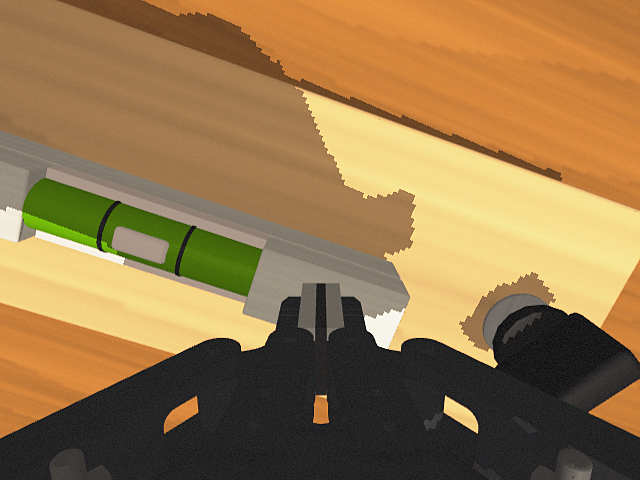

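The bubble spans columns 112–168, between the lines at about (105,235) and (181,250). That puts it within about 1.5 mm of centre, with the press holding at 11 N, so I'm handing in.

```bash
python3 -c "
from workcell import *
print(sign_off())"
```

```text
the job is handed in; nothing more can be done
None
```

I handed the job in with the flap level: the bubble is between its lines, about 1.5 mm off centre, and the arm is still pressing the level's knob end at about 11 N with the foot on its plate. I saw no verdict from the judging.

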